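Close the slant-top sample chamber after loading

TASK

The slant-top sample chamber has been loaded; close it up. Put the blue cover plate back on the sloping seat, its plain lower edge tucked fully under the steel lip and its two slots down over the brass pins so that it lies flush, then swing the red clamp lever down and press it firmly so that its rubber foot bears on the cover. Do not disturb the jar, the bottle and the timer.

Things in the scene. Friction and masses are not known exactly. Their poses are not given: they have to be found in the camera images.
- cover: Loose blue cover plate, 170 x 124 x 6 mm, 0.25 kg (varies by a third). Origin: centre of its underside; x along its length to the slotted end, z out of the top. Two through slots, 16 mm along x, 15 mm along y, centred at x = 69, y = +-45 mm. The end at x = -85 mm is plain. Starts flat on the bench, slots pointing away from the robot.
- cover_grip (a point): Centre of the black grip block on the cover, at cover x = -8, y = 0, z = 24 mm. The block is 26 mm along x, 44 mm along y and stands from z = 6 to z = 42 mm. Axes as the cover's.
- chamber: Fixed grey sample chamber, footprint 205 x 170 mm, its top sloping up away from the robot at 25 degrees (front 52, back about 145 mm high), a loaded tip rack inside. Origin: on its underside, in the middle of its width, 96 mm behind the low front edge, x to the high back, z up. Stands left or right of the cover.
- seat: Aluminium frame of the sloping top, fixed to the chamber. Origin: where the cover's origin belongs, on the seat surface, 96 mm above the bench. x up the slope (25 degrees to level), y left, z out of the slope; the seated cover has the same axes. Two fixed brass pins, 10 mm thick, 10 mm high, cone-tipped, stand at x = 69, y = +-45 mm.
- lip (a point): Middle of the free edge of the steel lip at the seat's low end: seat x = -73, y = 0, z = 11 mm (underside). The gap below it is 11 mm high and 12 mm deep, to a stop face at x = -85 mm; lip and stop are 140 mm wide, the top is at z = 15 mm. With its upper end raised 8 to 12 degrees off the slope the cover clears the pins while its low edge goes under.
- clamp (a joint): Angle (rad) of the red clamp lever. 0: lever parallel to the seat, rubber foot (43 mm from the pivot) touching the seated cover; grows as it swings up and back: 1.57 square to the slope, stop at 2.1. Starts at 1.7 to 1.95. Stiff (0.25 N m friction), stays where it is left: about 3 N at the bar moves it, pressing the bar with 8 to 15 N at the end makes the foot bear.
- clamp_pivot (a point): Pivot of the clamp lever: seat x = 115, y = 0, z = 17 mm; axis along the seat's y. The bracket cheeks beside it reach seat z = 24 mm.
- clamp_bar (a point): Centre of the clamp's black cross bar, 14 mm thick, 56 mm long along the seat's y, 80 mm from the pivot at the lever's end and 4 mm outside the lever's zero plane (the plane through the pivot that is parallel to the seat at 0). The lever is 22 mm wide, its outer face 8 mm outside that plane.
- jar: Bystander: white specimen jar with a red screw lid, 73 mm across, 66 mm high. Origin: centre of its underside.
- bottle: Bystander: small white reagent bottle, 43 mm across, 81 mm high. Origin: centre of its underside.
- bench_timer: Bystander: white bench timer, 66 x 62 x 18 mm. Origin: centre of its underside.

How it is judged (in metres and radians):
On the way, in this order (a step that is already met when the one before it is completed fails the run):
1. the cover lies flush on the seat, under the lip and over the pins (z of cover in the frame of seat between -0.003 and 0.003 m and distance between cover and seat below 0.006 m and angle between the z axis of cover and the z axis of seat, either way round below 0.03 rad and angle between the x axis of cover and the x axis of seat, either way round below 0.1 rad), for 0.3 s.
2. the clamp lever is pressed down and its foot bears on the cover (value of joint clamp below 0.06 rad and contact force between clamp and cover above 1 N), for 0.2 s.
At the end, for the whole second after the job is handed in: The cover lies at rest on the seat: its origin within 6 mm of the seat's origin and 3 mm of its surface, parallel to it within 0.03 rad, slots towards the high end, turned less than 0.1 rad; the clamp lever is below 0.06 rad and its foot still presses on the cover with more than 1 N (all of step 1 and all of step 2 and linear speed of cover below 0.01 m/s); the robot touches nothing.
It fails at once if the jar is moved more than 30 mm or tipped (distance of jar from where it was at the start of the episode above 0.03 m or angle between jar's own z axis and vertical above 0.4 rad).
It fails at once if the bottle is moved more than 30 mm or tipped (distance of bottle from where it was at the start of the episode above 0.03 m or angle between bottle's own z axis and vertical above 0.4 rad).
It fails at once if the timer is moved more than 30 mm (distance of bench_timer from where it was at the start of the episode above 0.03 m).
It also fails if it takes over 64 s, if anything falls off the work surface, if the arm or the gripper's body presses on something with over 40 N, if the wrist force passes 120 N, or if a joint passes its speed limit or range.

ROBOT

A 6-joint arm with a two-finger parallel gripper is mounted at the origin on a cart in front of the work surface, level with it; the furniture and walls round the work are solid. World frame = base frame: x ahead of the robot, y to its left, z up, the work surface at z = 0. Lengths are in mm, angles in rad, forces in N, time in s.
With the tool pointing down it reaches from about 350 to 975 mm from the base axis. Payload 17.4 kg.
Tool frame: the origin (TCP) lies between the finger pads; the fingertips stand 11 mm ahead of it and the grasp point (between the pads) lies 8 mm behind it (arm.tip_reach is the distance from the TCP to the fingertips, in mm); z points along the fingers, y is the line along which they close (so a half turn about z gives the same grasp; the last joint's range is limited). The gripper opens to 85 mm and grips with 20 to 120 N. Pads are 22 mm wide; open, the fingers measure 114 mm over their backs; the gripper's body (76 mm by 85 mm) begins 54 mm behind the grasp point. The pads swing forward as they close: fully open they stand 13 mm farther back than shut.
Start: joints at [1.306, 0.116, 1.442, -0, 1.584, -0.038], TCP at [151.789, 657.718, 242.303] pointing down, gripper open.
Joint ranges: [-2.83, 2.83], [-0.83, 2.19], [0.07, 2.5], [-1.14, 4.28], [0.01, 3], [-2.97, 2.97]. Speed limits (rad/s): [1.89, 1.89, 2.22, 3.14, 3.14, 3.14].

INTERFACE

Orientations are given as a unit quaternion [x, y, z, w].
In Python, from workcell import read_state, cams, ticket, arm gives the robot as it stands.
- The arm moves only by the tool play_rows, never from a script. Its arguments are lists of equal length, an entry for each row: "grip": the finger opening in m, from 0 to 0.0854; "dp": the shift along the tool's x, y, z in m, a list of three; "spin": the turn about the tool's z in degrees. In form: {"grip": [grip, ...], "dp": [[tx, ty, tz], ...], "spin": [spin, ...]}. A call has 1 to 5 rows; each row is the pose to reach, as a shift and turn from the pose commanded when the call began, along the tool's axes at that moment; what a row does not reach only later rows make up. A row lasts 1/12 s, in which the tool goes at most 41.7 mm and 7.16 degrees, less where a joint would pass 70% of its speed; a pose out of reach is approached as far as the arm can. A call with a gripper value outside its range is refused whole. The fingers move at their own pace and stop on an object; "force" is the grip in N (left out, the last holds). Time passes only in rows, so rows that repeat a pose let the fingers close. It gives the time, the measured TCP pose, the force, the opening and the grip force at its end, in the units of the state.
- read_state(): the state, without advancing time (a new reading comes with each control period).
- cams.camera(name): name is "scene" or "top"; returns the picture (420x560x3 uint8, red, green, blue); there is no depth.
- cams.calibration(name): a dict with "intrinsics" (3x3 intrinsics, pixels), "R" (3x3) and "t" (3): a world point X has camera coordinates R X + t. Camera axes: x right, y down, z forward; pixel columns grow to the right and rows downward; lengths in mm; the calibration is good to about 2 mm. A picture is of the moment at which its call begins. calibration takes no time and is no camera call.
- ticket.sign_off(): hands the job in; it is judged then, once.
The state is a dict: "t": time; "q": joint angles; "dq": joint speeds; "tau": joint torques, N m; "tcp_pos": TCP position; "eef_rot": TCP orientation; "contact_force": force on the tool from outside, world axes, zero at the start; "wrist_torque": the same for the moment, N m; "opening": finger opening in mm; "grasp_force": force on a finger pad.
Only numpy, scipy, OpenCV 4.12 (cv2) and the standard library are available. Lean on these libraries where they do the work, as an engineer would, in place of code of your own. Each camera call takes 0.05 s, during which the arm holds its last target. There are 200 camera calls.

## Working session

There is one attempt and no reset: what is moved stays moved. The work goes in short steps, Python scripts to look and compute and a tool call to move; the robot and the scene stay as the last step left them, time stands still between calls to the robot, and variables do not carry over. Pictures are saved under pics/ and viewed, at most 10 in all, crops included, and the job is handed in when it is done.

Besides the shell and the picture viewer there is one more tool, called as name([rows], argument=value, ...), one row to a line, values as JSON. play_rows: Moves the arm, as the interface text tells. Its arguments: {"type":"object","properties":{"grip":{"type":"array","items":{"type":"number"}},"dp":{"type":"array","items":{"type":"array","items":{"type":"number"}}},"spin":{"type":"array","items":{"type":"number"}},"force":{"type":"number"}},"required":["grip","dp","spin"]}

```bash
mkdir -p pics; python3 - <<'E'
from workcell import read_state,cams,arm
import cv2,numpy as np
print(read_state())
for n in("scene","top"):
    im=cams.camera(n); cv2.imwrite(f"pics/{n}0.png",im[:,:,::-1]); c=cams.calibration(n); print(n,c)
print([a for a in dir(arm) if a[0]!='_'])
E
```

```text
{'t': 0.0, 'q': array([ 1.30625434e+00,  1.16520910e-01,  1.44230539e+00,  6.31139819e-06,
        1.58397998e+00, -3.77904592e-02]), 'dq': array([ 0.00109178,  0.0001382 ,  0.00100553,  0.00048145,  0.00129245,
       -0.00085769]), 'tau': array([-8.52011115e-03, -7.32022977e+01, -6.32469606e+01, -4.88333662e-04,
        6.28475886e-03, -5.05914500e-05]), 'tcp_pos': array([151.70193653, 657.54453834, 241.51369427]), 'eef_rot': array([ 1.13132972e-01,  9.93579671e-01, -5.99417243e-04, -9.45000544e-05]), 'contact_force': array([ 0.06620027, -0.36562145,  0.44887032]), 'wrist_torque': array([-0.05681439,  0.01857813, -0.01672681]), 'grasp_force': 0.0, 'opening': 85.38266949249112}
scene {'intrinsics': array([[422.52896258,   0.        , 280.6283806 ],
       [  0.        , 422.52896258, 214.73020016],
       [  0.        ,   0.        ,   1.        ]]), 'R': array([[ 0.54794077, -0.83651078, -0.00325963],
       [-0.47814161, -0.3099956 , -0.82175625],
       [ 0.68639749,  0.45183231, -0.56982984]]), 't': array([-297.62209129,  392.71901964,  610.98049736])}
top {'intrinsics': array([[438.24201413,   0.        , 283.86696593],
       [  0.        , 438.24201413, 212.03824776],
       [  0.        ,   0.        ,   1.        ]]), 'R': array([[-0.01250753, -0.999903  , -0.0061283 ],
       [-0.97708662,  0.01352397, -0.21241197],
       [ 0.21247425,  0.00333113, -0.97716099]]), 't': array([  47.93368334,  598.51478108, 1240.49732555])}
['IKError', 'tip_reach']
```

View pics/scene0.png

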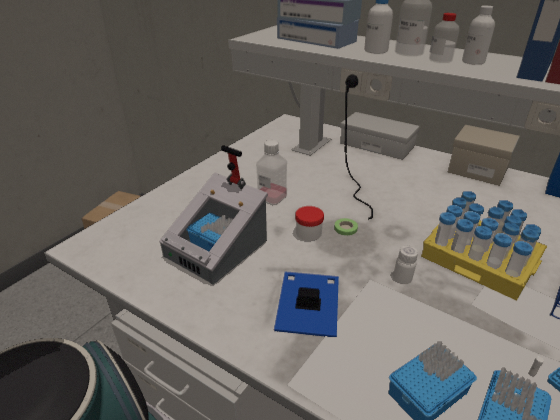

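View pics/top0.png

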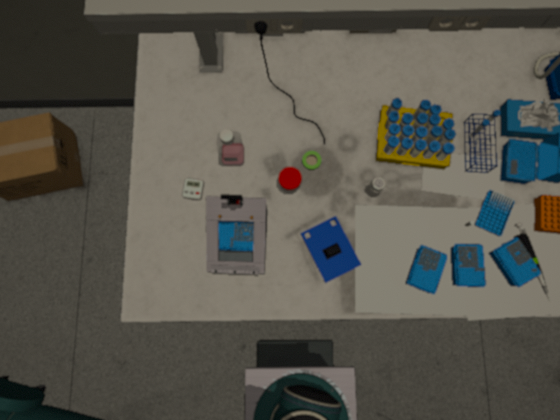

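The scene view shows the chamber at about (215,225), cover at (308,303), jar (309,222) and bottle (405,265). The top view shows the chamber at (236,235), cover (331,249), jar (290,178), bottle (376,186) and timer (193,188). I'll zoom in next.

```bash
cat > h.py <<'E'
import numpy as np,cv2
from workcell import read_state,cams,arm
from scipy.spatial.transform import Rotation as Ro
def ray(n,u,v):
    c=cams.calibration(n);R,t,K=c["R"],c["t"],c["intrinsics"]
    return -R.T@t, R.T@np.linalg.solve(K,[u,v,1.])
def onz(n,p,z):
    o,d=ray(n,*p); return o+d*(z-o[2])/d[2]
def tri(a,b):  # a: scene pixel, b: top pixel
    o1,d1=ray("scene",*a);o2,d2=ray("top",*b)
    s=np.linalg.lstsq(np.c_[d1,-d2],o2-o1,rcond=None)[0]
    p,q=o1+s[0]*d1,o2+s[1]*d2
    return (p+q)/2,np.linalg.norm(p-q)
def proj(n,X):
    c=cams.calibration(n);x=c["intrinsics"]@(c["R"]@X+c["t"]);return x[:2]/x[2]
E
python3 - <<'E'
from h import *
s=cv2.imread("pics/scene0.png");t=cv2.imread("pics/top0.png")
a=cv2.resize(s[140:280,155:275],None,fx=5,fy=5,interpolation=cv2.INTER_CUBIC)[:600]
b=cv2.resize(t[190:280,200:275],None,fx=6,fy=6,interpolation=cv2.INTER_CUBIC)
b=cv2.copyMakeBorder(b,0,60,0,0,cv2.BORDER_CONSTANT)
cv2.imwrite("pics/a.png",cv2.resize(np.hstack([cv2.resize(s[140:280,155:275],(480,560),interpolation=cv2.INTER_CUBIC)]),None,fx=1,fy=1)); cv2.imwrite("pics/b.png",b)
for n,im in(("scene",s),("top",t)):
    h=cv2.cvtColor(im,cv2.COLOR_BGR2HSV)
    m=cv2.inRange(h,(112,150,60),(125,255,255)); m=cv2.morphologyEx(m,cv2.MORPH_CLOSE,np.ones((9,9)))
    cs=[c for c in cv2.findContours(m,0,2)[0] if cv2.contourArea(c)>300]
    for c in cs:
        r=cv2.minAreaRect(c);q=cv2.approxPolyDP(cv2.convexHull(c),5,True)[:,0]
        print(n,cv2.contourArea(c),r,q.tolist(),[onz(n,p,6).round(1).tolist() for p in q])
E
```

```text
(no output)
```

View pics/a.png

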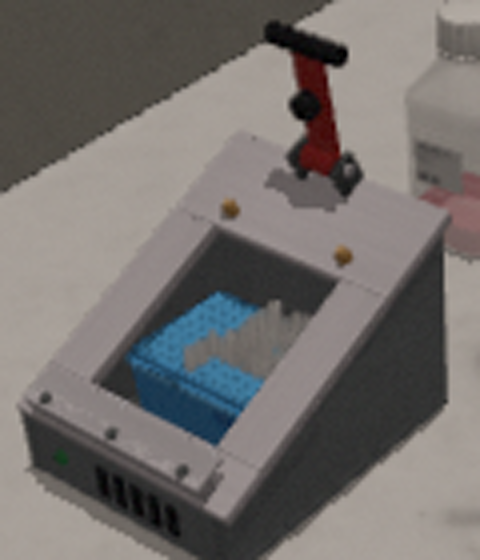

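View pics/b.png

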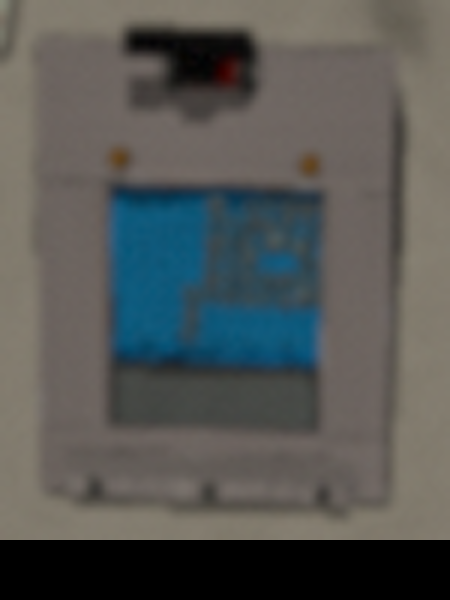

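The crops show the chamber clearly. The brass pins are at scene ≈ (212.5,192) and (241,204), top ≈ (220,216) and (251.5,217.5). The lip screws are at scene (166,239.5), (183,248.5), (200,257.5), top (216,271), (235,272), (254,272.5). The lever is up, its bar at scene (231,150).

```bash
cat >> h.py <<'E'
def cen(m,box):
    x0,y0,x1,y1=box; M=cv2.moments(m[y0:y1,x0:x1],True)
    return (np.array([M["m10"],M["m01"]])/M["m00"]+[x0,y0] if M["m00"] else None),M["m00"]
E
python3 - <<'E'
from h import *
s=cv2.imread("pics/scene0.png");t=cv2.imread("pics/top0.png")
print(s[315,290],t[265,340])
P={}
boxes={"scene":[(205,185,219,199),(234,197,248,211)],"top":[(215,211,225,222),(246,212,257,223)]}
for n,im in(("scene",s),("top",t)):
    h=cv2.cvtColor(im,cv2.COLOR_BGR2HSV)
    m=cv2.inRange(h,(8,90,60),(30,255,255))
    P[n]=[cen(m,b) for b in boxes[n]]; print(n,P[n])
    b,g,r=[im[:,:,i].astype(int) for i in range(3)]
    m=((b>70)&(b>2.2*g)).astype(np.uint8); m=cv2.morphologyEx(m,cv2.MORPH_CLOSE,np.ones((7,7)))
    for c in cv2.findContours(m,0,2)[0]:
        if cv2.contourArea(c)>800:
            q=cv2.approxPolyDP(cv2.convexHull(c),5,True)[:,0]
            print(n,cv2.contourArea(c),q.tolist(),[onz(n,p,6).round(1).tolist()[:2] for p in q])
for i in(0,1): print("pin",tri(P["scene"][i][0],P["top"][i][0]))
for a,b in(((166.3,239.5),(215.8,271.3)),((182.8,248.5),(235,271.8)),((200.3,257.5),(253.7,272.5))): print("screw",tri(a,b))
# grip block: dark pixels in cover
for n,im,b in(("scene",s,(290,280,325,318)),("top",t,(320,238,345,262))):
    m=(im.max(2)<50).astype(np.uint8); print(n,cen(m,b)); ys,xs=np.where(m[b[1]:b[3],b[0]:b[2]]); print(xs.min()+b[0],xs.max()+b[0],ys.min()+b[1],ys.max()+b[1])
a=cv2.resize(s[265:340,265:350],None,fx=4.7,fy=5.5,interpolation=cv2.INTER_CUBIC)
b=cv2.resize(t[210:285,295:365],None,fx=5.5,fy=5.5,interpolation=cv2.INTER_CUBIC)
cv2.imwrite("pics/c.png",np.hstack([a,b]))
E
```

```text
[126  67  35] [106  53  16]
scene [(array([212.25      , 191.41666667]), 12.0), (array([240.38461538, 203.38461538]), 13.0)]
top [(array([219.28571429, 216.        ]), 7.0), (array([251.125, 217.125]), 8.0)]
pin (array([576.71965436, 222.16964083, 127.8870175 ]), np.float64(0.9759561934607368))
pin (array([572.38020747, 132.12003063, 127.2956004 ]), np.float64(1.0834646277535438))
screw (array([426.21727845, 237.8871418 ,  70.79644189]), np.float64(1.2853575698888002))
screw (array([423.66131912, 182.90209138,  70.54334338]), np.float64(0.1843730476853685))
screw (array([421.11632888, 128.78355807,  71.17682076]), np.float64(0.7477036517227743))
scene (array([308.16916488, 299.02569593]), 467.0)
296 320 288 310
top (array([331.49032258, 250.60645161]), 155.0)
323 340 244 258
```

View pics/c.png

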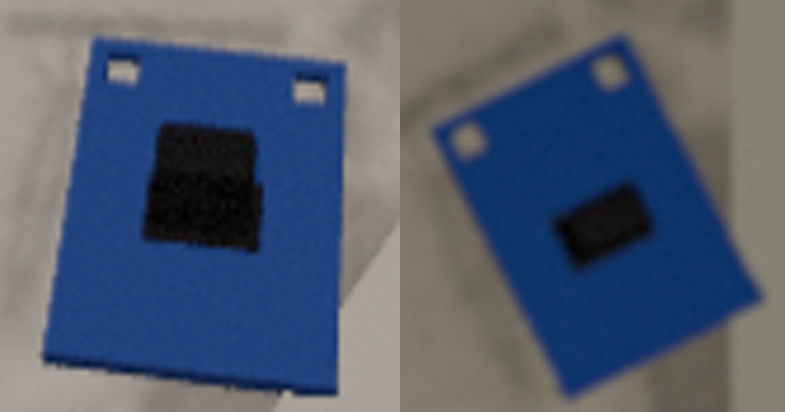

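Left half: the cover with slots at its far end and the black block in the middle. Right half: the same from above. The cover is yawed clockwise relative to world x. Seat geometry fits the pins (90 mm apart) and the screws (z = 15 over the seat). Next I'll compute the poses.

```bash
python3 - <<'E'
from h import *
s=cv2.imread("pics/scene0.png");t=cv2.imread("pics/top0.png")
Q={}
for n,im,(x0,y0,x1,y1) in(("scene",s,(265,265,350,342)),("top",t,(297,212,363,285))):
    b,g,r=[im[:,:,i].astype(int) for i in range(3)]
    m=np.zeros(b.shape,np.uint8); m[y0:y1,x0:x1]=((b>1.5*g)&(b>60))[y0:y1,x0:x1]; m=cv2.morphologyEx(m,cv2.MORPH_CLOSE,np.ones((5,5)))
    c=max(cv2.findContours(m,0,2)[0],key=cv2.contourArea)
    q=cv2.approxPolyDP(cv2.convexHull(c),5,True)[:,0]; Q[n]=q
    print(n,cv2.contourArea(c),q.tolist())
    W=np.array([onz(n,p,6) for p in q]);print(W.round(1)[:,:2].tolist(),W.mean(0).round(1))
    if n=="top":
        W=np.float32([onz(n,p,6)[:2] for p in c[:,0]]);print(cv2.minAreaRect(W))
print("grip top z42?",tri((308,292.5),(331.5,251)))
E
```

```text
scene 3367.5 [[285, 272], [337, 277], [335, 336], [274, 329]]
[[542.8, -12.3], [593.1, -120.4], [441.8, -193.1], [391.2, -83.8]] [ 492.3 -102.4    6. ]
top 2033.0 [[335, 217], [359, 264], [325, 281], [302, 233]]
[[593.8, -118.3], [447.4, -185.6], [397.7, -80.9], [544.9, -14.8]] [496.  -99.9   6. ]
((495.069580078125, -100.36265563964844), (165.03280639648438, 120.82457733154297), 25.806926727294922)
grip top z42? (array([ 485.84303966, -102.51977001,   36.89741445]), np.float64(5.250852705331458))
```

play_rows([
  [-0.024,-0.032,0],
  [-0.048,-0.064,0],
  [-0.072,-0.096,0],
  [-0.096,-0.128,0],
  [-0.12,-0.16,0],
], grip=[0.085,0.085,0.085,0.085,0.085], spin=[-7,-14,-21,-28,-35], force=20)

```text
t: 0.52
tcp_pos: [232.9, 473.0, 241.8]
eef_rot: [-0.194, 0.981, -0.0, -0.0]
contact_force: [1.3, 0.3, -0.0]
opening: 84.7
grasp_force: 0.0
```

```bash
cat > go.py <<'E'
import sys
from h import *
# go.py x y z yaw(deg of tool y): print shift in tool axes
x,y,z,a=map(float,sys.argv[1:5]); s=read_state()
R=Ro.from_quat(s["eef_rot"]).as_matrix(); p=s["tcp_pos"]
d=R.T@(np.array([x,y,z])-p); yaw=np.degrees(np.arctan2(R[1,1],R[0,1]))
print("t%.2f"%s["t"],"pos",p.round(1),"yaw %.1f"%yaw,"shift m",(d/1000).round(4),"len %.0f"%np.linalg.norm(d),"spin %.1f"%(-(a-yaw)),"F",s["contact_force"].round(1),"open %.1f gf %.1f"%(s["opening"],s["grasp_force"]),"tilt",R[:,2].round(3))
E
python3 go.py 487 -104 180 115.4
```

```text
t0.52 pos [232.9 473.  241.8] yaw 112.4 shift m [-0.0153 -0.6303  0.062 ] len 633 spin -3.0 F [ 1.3  0.3 -0. ] open 84.7 gf 0.0 tilt [-0.    -0.001 -1.   ]
```

play_rows([
  [-0.001,-0.04,0],
  [-0.002,-0.08,0],
  [-0.003,-0.12,0],
  [-0.004,-0.16,0],
  [-0.005,-0.2,0],
], grip=[0.085,0.085,0.085,0.085,0.085], spin=[-1,-2,-3,-3,-3])

```text
t: 0.93
tcp_pos: [312.4, 289.5, 242.1]
eef_rot: [-0.217, 0.976, -0.0, 0.0]
contact_force: [0.8, -0.0, 0.4]
opening: 85.0
grasp_force: 0.0
```

play_rows([
  [0,-0.04,0],
  [0,-0.08,0],
  [0,-0.12,0],
  [0,-0.16,0],
  [0,-0.2,0],
], grip=[0.085,0.085,0.085,0.085,0.085], spin=[0,0,0,0,0])

```text
t: 1.35
tcp_pos: [397.0, 108.0, 242.3]
eef_rot: [-0.217, 0.976, -0.0, 0.0]
contact_force: [1.3, -0.2, -0.4]
opening: 85.0
grasp_force: 0.0
```

```bash
python3 go.py 487 -104 100 115.4
```

```text
t1.35 pos [397.  108.  242.3] yaw 115.0 shift m [ 0.0082 -0.2302  0.1424] len 271 spin -0.4 F [ 1.3 -0.2 -0.4] open 85.0 gf 0.0 tilt [ 0.001  0.    -1.   ]
```

play_rows([
  [0.001,-0.036,0.01],
  [0.003,-0.072,0.02],
  [0.005,-0.108,0.035],
  [0.006,-0.144,0.05],
  [0.007,-0.18,0.065],
], grip=[0.085,0.085,0.085,0.085,0.085], spin=[0,0,0,0,0])

```text
t: 1.77
tcp_pos: [466.7, -58.0, 176.6]
eef_rot: [-0.216, 0.976, -0.0, 0.0]
contact_force: [0.6, 0.9, -0.2]
opening: 85.1
grasp_force: 0.0
```

play_rows([
  [0.001,-0.022,0.02],
  [0.001,-0.045,0.04],
  [0.001,-0.045,0.06],
  [0.001,-0.045,0.06],
  [0.001,-0.045,0.06],
], grip=[0.085,0.085,0.085,0.085,0.085], spin=[0,0,0,0,0])

```text
t: 2.18
tcp_pos: [484.1, -97.1, 116.7]
eef_rot: [-0.216, 0.976, 0.001, -0.001]
contact_force: [0.6, -0.1, 0.5]
opening: 84.8
grasp_force: 0.0
```

```bash
python3 go.py 487 -104 22 115.4; python3 - <<'E'
from h import *
a=cams.camera("scene");b=cams.camera("top")
cv2.imwrite("pics/d.png",np.hstack([cv2.resize(a[230:350,240:370],(390,360)),cv2.resize(b[190:310,270:400],(390,360))])[:,:,::-1])
E
```

```text
t2.18 pos [484.1 -97.1 116.7] yaw 115.0 shift m [ 0.0001 -0.0076  0.0947] len 95 spin -0.4 F [ 0.6 -0.1  0.5] open 84.8 gf 0.0 tilt [-0.002  0.001 -1.   ]
```

View pics/d.png

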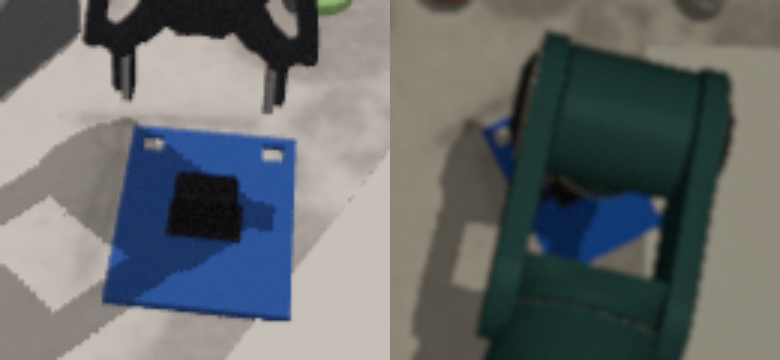

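The two fingertips, at scene px ≈ (282,263) and (329,267), straddle the block (308,297). I'll descend and grip.

play_rows([
  [0,-0.007,0.025],
  [0,-0.0075,0.05],
  [0,-0.0075,0.075],
  [0,-0.0075,0.094],
  [0,-0.0075,0.094],
], grip=[0.085,0.085,0.085,0.085,0.085], spin=[0,0,0,0,0])

```text
t: 2.7
tcp_pos: [486.7, -103.2, 21.2]
eef_rot: [-0.217, 0.976, 0.001, -0.001]
contact_force: [-1.6, 0.5, 0.1]
opening: 85.3
grasp_force: 0.0
```

play_rows([
  [0,0,0],
  [0,0,0],
  [0,0,0],
  [0,0,0],
  [0,0,0],
], grip=[0.05,0.04,0.035,0.035,0.035], spin=[0,0,0,0,0], force=20)

```text
t: 3.12
tcp_pos: [488.8, -104.2, 25.3]
eef_rot: [-0.217, 0.976, -0.001, 0.001]
contact_force: [-2.5, 1.0, 8.5]
opening: 43.6
grasp_force: 20.5
```

play_rows([
  [0,0,0],
  [0,0,0],
  [0,0,-0.01],
  [0,0,-0.03],
  [0,0,-0.06],
], grip=[0.035,0.035,0.035,0.035,0.035], spin=[0,0,0,0,0])

```text
t: 3.53
tcp_pos: [486.7, -103.8, 82.9]
eef_rot: [-0.216, 0.976, 0.001, -0.001]
contact_force: [0.4, 0.5, -2.9]
opening: 43.6
grasp_force: 22.4
```

```bash
python3 go.py 487 -104 22 115.4; python3 - <<'E'
from h import *
a=cams.camera("scene")
cv2.imwrite("pics/e.png",cv2.resize(a[200:350,230:380],(450,450))[:,:,::-1])
E
```

```text
t3.53 pos [ 486.7 -103.8   82.9] yaw 115.0 shift m [-0.0003 -0.0005  0.0609] len 61 spin -0.4 F [ 0.4  0.5 -2.9] open 43.6 gf 22.4 tilt [-0.003  0.001 -1.   ]
```

View pics/e.png

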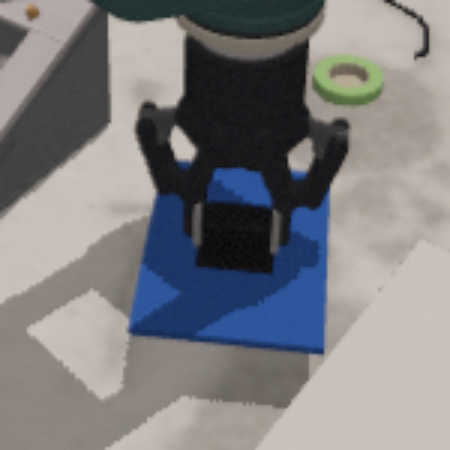

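Gripped, with the plate level. The fingertips touched the plate while closing, so I'll set it down and regrip about 6 mm higher to leave room for pitching.

play_rows([
  [0,0,0.03],
  [0,0,0.055],
  [0,0,0.057],
  [0,0,0.057],
  [0,0,0.052],
], grip=[0.035,0.035,0.035,0.06,0.06], spin=[0,0,0,0,0])

```text
t: 4.0
tcp_pos: [487.7, -104.0, 31.8]
eef_rot: [-0.216, 0.976, 0.0, -0.0]
contact_force: [-0.8, 0.4, 0.3]
opening: 59.9
grasp_force: 0.0
```

```bash
python3 go.py 487 -104 31 115.4
```

```text
t4.00 pos [ 487.7 -104.    31.8] yaw 115.0 shift m [0.0007 0.0003 0.0008] len 1 spin -0.4 F [-0.8  0.4  0.3] open 59.9 gf 0.0 tilt [-0.001  0.    -1.   ]
```

play_rows([
  [0,0,0],
  [0,0,0],
  [0,0,0],
  [0,0,-0.01],
  [0,0,-0.04],
], grip=[0.035,0.035,0.035,0.035,0.035], spin=[0,0,0,0,0], force=20)

```text
t: 4.42
tcp_pos: [486.0, -103.6, 69.0]
eef_rot: [-0.216, 0.976, 0.001, -0.002]
contact_force: [0.1, -1.3, -2.9]
opening: 43.8
grasp_force: 22.4
```

play_rows([
  [0,0,-0.035],
  [0,0,-0.07],
  [0,0,-0.105],
  [0,0,-0.14],
  [0,0,-0.15],
], grip=[0.035,0.035,0.035,0.035,0.035], spin=[0,0,0,0,0])

```text
t: 4.83
tcp_pos: [488.7, -104.3, 228.1]
eef_rot: [-0.216, 0.976, -0.002, 0.003]
contact_force: [0.5, -0.6, -0.6]
opening: 43.7
grasp_force: 22.4
```

```bash
python3 go.py 506 180.5 225 87.2; python3 - <<'E'
from h import *
a=cams.camera("scene");b=cams.camera("top")
for n,im in(("scene",a),):
    b,g,r=[im[:,:,i].astype(int) for i in(2,1,0)]
    m=((b>1.5*g)&(b>60)&(r<g)).astype(np.uint8);m[:,:230]=0;m[:,380:]=0; m=cv2.morphologyEx(m,cv2.MORPH_CLOSE,np.ones((5,5)))
    c=max(cv2.findContours(m,0,2)[0],key=cv2.contourArea);print(cv2.approxPolyDP(cv2.convexHull(c),4,True)[:,0].tolist())
yaw=np.radians(25.4);C=np.array([487+8*.9,-104+8*.43,0]);ex=np.array([np.cos(yaw),np.sin(yaw),0]);ey=np.array([-ex[1],ex[0],0])
z=read_state()["tcp_pos"][2]-31
for sx,sy in((1,1),(1,-1),(-1,-1),(-1,1)): print(proj("scene",C+sx*85*ex+sy*62*ey+[0,0,z+6]).round(1))
E
```

```text
t4.83 pos [ 488.7 -104.3  228.1] yaw 115.0 shift m [-0.136   0.2508  0.0027] len 285 spin 27.8 F [ 0.5 -0.6 -0.6] open 43.7 gf 22.4 tilt [ 0.007 -0.002 -1.   ]
[[287, 202], [345, 206], [343, 261], [273, 255]]
[283.9 200.7]
[344.8 205. ]
[343.6 259.9]
[271.1 253.7]
```

play_rows([
  [-0.01,0.035,0],
  [-0.025,0.07,0],
  [-0.04,0.105,0],
  [-0.055,0.14,0],
  [-0.07,0.175,0],
], grip=[0.035,0.035,0.035,0.035,0.035], spin=[5,10,15,20,25])

```text
t: 5.35
tcp_pos: [476.2, 85.7, 219.5]
eef_rot: [0.002, 1.0, -0.0, -0.001]
contact_force: [0.7, -0.1, -2.7]
opening: 43.7
grasp_force: 22.5
```

```bash
python3 go.py 468.9 182.3 228 87.2
```

```text
t5.35 pos [476.2  85.7 219.5] yaw 89.7 shift m [ 0.0078  0.0966 -0.0085] len 97 spin 2.5 F [ 0.7 -0.1 -2.7] open 43.7 gf 22.5 tilt [-0.002 -0.    -1.   ]
```

play_rows([
  [0.002,0.03,0],
  [0.005,0.06,0],
  [0.007,0.09,0],
  [0.007,0.095,0],
  [0.007,0.095,0.01],
], grip=[0.035,0.035,0.035,0.035,0.035], spin=[1,2,2.5,2.5,2.5])

```text
t: 5.77
tcp_pos: [470.0, 180.6, 210.8]
eef_rot: [0.02, 1.0, 0.0, -0.0]
contact_force: [0.5, -0.9, -2.4]
opening: 43.8
grasp_force: 22.8
```

play_rows([
  [0,0,0.015],
  [0,0,0.03],
  [0,0,0.033],
  [0,0,0.033],
  [0,0,0.033],
], grip=[0.035,0.035,0.035,0.035,0.035], spin=[0,0,0,0,0])

```text
t: 6.18
tcp_pos: [470.3, 178.4, 178.1]
eef_rot: [0.022, 1.0, -0.0, -0.0]
contact_force: [0.9, -0.2, -2.4]
opening: 43.7
grasp_force: 22.6
```

```bash
python3 go.py 493.8 181 175 87.2; python3 - <<'E'
from h import *
a=cams.camera("scene")
cv2.imwrite("pics/f.png",cv2.resize(a[110:280,130:310],(720,600)[:1]+(600,))[:,:,::-1])
E
```

```text
t6.18 pos [470.3 178.4 178.1] yaw 87.5 shift m [-0.0233  0.0036  0.0031] len 24 spin 0.3 F [ 0.9 -0.2 -2.4] open 43.7 gf 22.6 tilt [-0.001 -0.    -1.   ]
```

View pics/f.png

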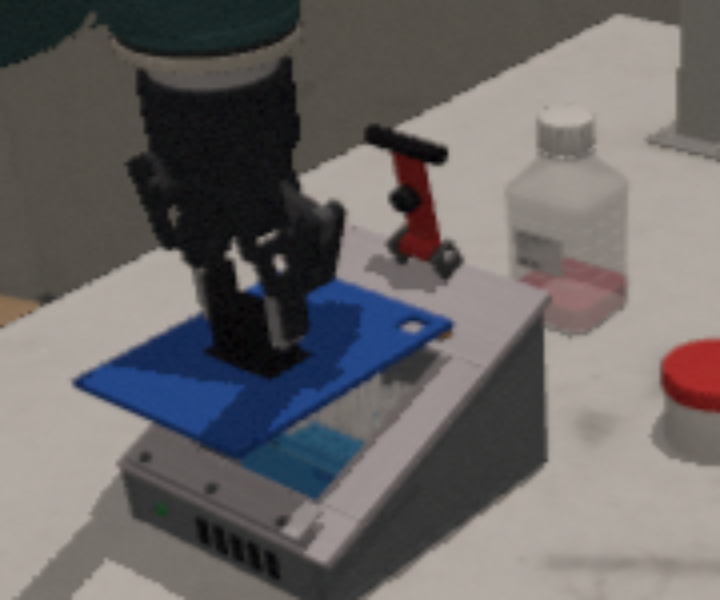

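The plate is level in front of the pins, and the lever is clear behind it. I'll go forward and press down in small steps.

play_rows([
  [-0.01,0.002,0],
  [-0.0235,0.0035,0],
  [-0.0235,0.0035,0.005],
  [-0.0235,0.0035,0.01],
  [-0.0235,0.0035,0.015],
], grip=[0.035,0.035,0.035,0.035,0.035], spin=[0,0.3,0.3,0.3,0.3])

```text
t: 6.65
tcp_pos: [494.0, 181.6, 162.8]
eef_rot: [0.024, 1.0, 0.0, 0.0]
contact_force: [2.1, 0.7, 0.1]
opening: 43.6
grasp_force: 22.8
```

play_rows([
  [0,0,0.003],
  [0,0,0.006],
  [0,0,0.01],
  [0,0,0.012],
  [0,0,0.014],
], grip=[0.035,0.035,0.035,0.035,0.035], spin=[0,0,0,0,0])

```text
t: 7.07
tcp_pos: [492.9, 181.7, 149.1]
eef_rot: [0.024, 1.0, 0.0, -0.001]
contact_force: [-7.6, 0.2, 3.4]
opening: 43.7
grasp_force: 23.2
```

```bash
python3 go.py 493.8 181 140 87.2
```

```text
t7.07 pos [492.9 181.7 149.1] yaw 87.2 shift m [-0.0009 -0.0007  0.0091] len 9 spin 0.0 F [-7.6  0.2  3.4] open 43.7 gf 23.2 tilt [-0.002  0.    -1.   ]
```

play_rows([
  [0,0,-0.008],
  [0,0,-0.014],
  [-0.006,0,-0.014],
  [-0.012,-0.001,-0.014],
  [-0.012,-0.001,-0.014],
], grip=[0.035,0.035,0.035,0.035,0.035], spin=[0,0,0,0,0])

```text
t: 7.48
tcp_pos: [506.9, 179.8, 163.3]
eef_rot: [0.025, 1.0, -0.0, 0.0]
contact_force: [0.3, 0.1, -2.1]
opening: 43.4
grasp_force: 22.6
```

play_rows([
  [0,0,0.004],
  [0,0,0.008],
  [0,0,0.012],
  [0,0,0.015],
  [0,0,0.018],
], grip=[0.035,0.035,0.035,0.035,0.035], spin=[0,0,0,0,0])

```text
t: 7.9
tcp_pos: [505.1, 180.1, 144.7]
eef_rot: [0.024, 1.0, -0.0, -0.001]
contact_force: [-8.9, 0.2, 3.9]
opening: 43.6
grasp_force: 23.5
```

```bash
cat > edge.py <<'E'
from h import *
# blue cover outline in the scene view -> silhouette corners
a=cams.camera("scene")[:,:,::-1]
b,g,r=[a[:,:,i].astype(int) for i in range(3)]
m=((b>1.5*g)&(b>50)&(r<g)).astype(np.uint8);m[:150]=0;m[280:]=0;m[:,:140]=0;m[:,285:]=0
m=cv2.morphologyEx(m,cv2.MORPH_CLOSE,np.ones((5,5)))
c=max(cv2.findContours(m,0,2)[0],key=cv2.contourArea);h=cv2.convexHull(c)
print("corners",cv2.approxPolyDP(h,4,True)[:,0].tolist())
yw=np.radians(-2.76);S=np.array([513.8,180.1,96]);H=np.array([np.cos(yw),np.sin(yw),0]);Y=np.array([-H[1],H[0],0])
def model(th,px,pz): # th: pitch to level, low-edge underside at seat (px,pz); prints top-face corners
    A=np.radians(25);o=S+px*(np.cos(A)*H+[0,0,np.sin(A)])+pz*(-np.sin(A)*H+[0,0,np.cos(A)])
    T=np.radians(th);u=np.cos(T)*H+[0,0,np.sin(T)];n=-np.sin(T)*H+[0,0,np.cos(T)]
    return [proj("scene",o+s*170*u+6*n+k*62*Y).round(1).tolist() for s,k in((1,1),(1,-1),(0,-1),(0,1))]
E
python3 go.py 505 181 135 87.2; python3 - <<'E'
from edge import *
print(read_state()["tcp_pos"])
for th,px,pz in((25,-85,0),(29,-68,0),(20,-72,20),(15,-75,30)): print(th,px,pz,model(th,px,pz))
E
```

```text
t7.90 pos [505.1 180.1 144.7] yaw 87.2 shift m [0.0002 0.0009 0.0097] len 10 spin 0.0 F [-8.9  0.2  3.9] open 43.6 gf 23.5 tilt [-0.002 -0.    -1.   ]
corners [[252, 194], [207, 249], [169, 228], [192, 202], [227, 184]]
[505.02627581 180.0425061  144.07778791]
25 -85 0 [[210.5, 183.7], [249.2, 199.5], [205.9, 258.1], [167.4, 237.7]]
29 -68 0 [[212.6, 176.0], [251.5, 191.3], [210.4, 252.0], [171.9, 232.2]]
20 -72 20 [[212.8, 178.6], [251.6, 194.1], [206.0, 248.7], [167.1, 228.7]]
15 -75 30 [[212.5, 181.1], [251.2, 196.7], [203.5, 247.4], [164.4, 227.3]]
```

Pitch is now about 20° and the low edge is about 20 mm above the seat, as planned. Continuing down.

play_rows([
  [-0.001,0,0.003],
  [-0.002,0,0.006],
  [-0.003,0,0.009],
  [-0.003,0,0.011],
  [-0.003,0,0.011],
], grip=[0.035,0.035,0.035,0.035,0.035], spin=[0,0,0,0,0])

```text
t: 8.37
tcp_pos: [508.2, 180.0, 134.8]
eef_rot: [0.024, 1.0, 0.0, -0.001]
contact_force: [-13.6, -2.4, 12.9]
opening: 43.5
grasp_force: 24.7
```

```bash
python3 go.py 505 181 135 87.2; python3 - <<'E'
from edge import *
for th,px,pz in((29,-68,0),(26,-70,10),(28,-70,5),(25,-66,10)): print(th,px,pz,model(th,px,pz))
E
```

```text
t8.37 pos [508.2 180.  134.8] yaw 87.2 shift m [ 0.0032  0.0009 -0.0002] len 3 spin 0.0 F [-13.6  -2.4  12.9] open 43.5 gf 24.7 tilt [-0.001  0.    -1.   ]
corners [[251, 192], [212, 252], [174, 233], [193, 204], [229, 183]]
29 -68 0 [[212.6, 176.0], [251.5, 191.3], [210.4, 252.0], [171.9, 232.2]]
26 -70 10 [[212.1, 176.1], [251.1, 191.5], [208.2, 250.4], [169.4, 230.5]]
28 -70 5 [[211.8, 176.0], [250.9, 191.4], [209.0, 251.6], [170.4, 231.7]]
25 -66 10 [[213.5, 175.6], [252.5, 190.9], [209.3, 248.9], [170.5, 229.1]]
```

play_rows([
  [0.003,0,0.001],
  [0.006,0,0.0025],
  [0.009,0,0.004],
  [0.011,0,0.005],
  [0.011,0,0.005],
], grip=[0.035,0.035,0.035,0.035,0.035], spin=[0,0,0,0,0])

```text
t: 8.83
tcp_pos: [497.9, 180.5, 129.6]
eef_rot: [0.024, 1.0, 0.0, 0.001]
contact_force: [-1.7, 0.4, 6.2]
opening: 43.3
grasp_force: 23.8
```

```bash
python3 go.py 505 181 135 87.2; python3 - <<'E'
from edge import *
for th,px,pz in((29,-77,0),(29,-76,2),(25,-85,0)): print(th,px,pz,model(th,px,pz))
E
```

```text
t8.83 pos [497.9 180.5 129.6] yaw 87.2 shift m [-0.007   0.0008 -0.0053] len 9 spin 0.0 F [-1.7  0.4  6.2] open 43.3 gf 23.8 tilt [ 0.001  0.    -1.   ]
corners [[249, 196], [211, 253], [172, 233], [190, 208], [226, 186]]
29 -77 0 [[210.4, 178.7], [249.4, 194.2], [208.0, 255.3], [169.5, 235.2]]
29 -76 2 [[210.3, 177.8], [249.4, 193.4], [207.9, 254.5], [169.3, 234.4]]
25 -85 0 [[210.5, 183.7], [249.2, 199.5], [205.9, 258.1], [167.4, 237.7]]
```

play_rows([
  [0.003,0,0.0015],
  [0.005,0,0.003],
  [0.007,0,0.0045],
  [0.009,0,0.006],
  [0.009,0,0.006],
], grip=[0.035,0.035,0.035,0.035,0.035], spin=[0,0,0,0,0])

```text
t: 9.3
tcp_pos: [491.7, 180.8, 126.2]
eef_rot: [0.025, 1.0, 0.0, 0.005]
contact_force: [16.2, -5.1, 17.9]
opening: 43.6
grasp_force: 25.4
```

```bash
python3 go.py 505 181 135 87.2; python3 - <<'E'
from edge import *
for th,px,pz in((25,-85,0),(29,-85,0),(27,-82,0)): print(th,px,pz,model(th,px,pz))
E
```

```text
t9.30 pos [491.7 180.8 126.2] yaw 87.2 shift m [-0.0134  0.0009 -0.0087] len 16 spin -0.0 F [16.2 -5.1 17.9] open 43.6 gf 25.4 tilt [ 0.009  0.001 -1.   ]
corners [[247, 198], [211, 253], [172, 233], [188, 211], [224, 189]]
25 -85 0 [[210.5, 183.7], [249.2, 199.5], [205.9, 258.1], [167.4, 237.7]]
29 -85 0 [[208.5, 181.1], [247.5, 196.8], [205.8, 258.2], [167.3, 237.9]]
27 -82 0 [[210.2, 181.5], [249.1, 197.2], [206.7, 257.0], [168.2, 236.8]]
```

The low edge is at the stop, and the grip point stands about 5 mm above its seated height. I'll relieve slightly up-slope and press down.

play_rows([
  [-0.002,0,0],
  [-0.002,0,0.002],
  [-0.002,0,0.004],
  [-0.002,0,0.005],
  [-0.002,0,0.006],
], grip=[0.035,0.035,0.035,0.035,0.035], spin=[0,0,0,0,0])

```text
t: 9.77
tcp_pos: [493.9, 180.7, 121.3]
eef_rot: [0.025, 1.0, 0.0, 0.005]
contact_force: [5.6, -7.8, 41.1]
opening: 43.7
grasp_force: 29.4
```

```bash
python3 go.py 492.6 181 120.5 87.2; python3 edge.py
```

```text
t9.77 pos [493.9 180.7 121.3] yaw 87.2 shift m [0.0013 0.0003 0.0008] len 2 spin -0.0 F [ 5.6 -7.8 41.1] open 43.7 gf 29.4 tilt [ 0.009  0.001 -1.   ]
corners [[249, 201], [211, 253], [173, 234], [189, 212], [225, 191]]
```

Force is up and the heights match a seated plate. Releasing and backing off for a look.

play_rows([
  [0,0,-0.002],
  [0,0,-0.002],
  [0,0,-0.003],
  [0,0,-0.02],
  [0,0,-0.05],
], grip=[0.035,0.06,0.07,0.07,0.07], spin=[0,0,0,0,0])

```text
t: 10.23
tcp_pos: [489.2, 180.3, 164.0]
eef_rot: [0.024, 1.0, -0.001, -0.003]
contact_force: [0.5, 0.4, -0.4]
opening: 69.6
grasp_force: 0.0
```

play_rows([
  [0,0,-0.035],
  [0,0,-0.07],
  [0.02,0,-0.1],
  [0.04,0,-0.13],
  [0.07,0,-0.14],
], grip=[0.06,0.03,0.01,0,0], spin=[0,0,0,0,0])

```text
t: 10.65
tcp_pos: [421.1, 184.2, 310.5]
eef_rot: [0.025, 1.0, 0.0, 0.001]
contact_force: [0.9, 1.1, 2.1]
opening: 11.4
grasp_force: 0.0
```

```bash
python3 go.py 492.6 181 120.5 87.2; python3 - <<'E'
from edge import *
print(model(25,-85,0))
t=cams.camera("top")[:,:,::-1]
cv2.imwrite("pics/g.png",np.hstack([cv2.resize(a[140:270,155:275],(400,433),interpolation=2),cv2.resize(t[190:290,190:280],(390,433),interpolation=2)]))
E
```

```text
t10.65 pos [421.1 184.2 310.5] yaw 87.2 shift m [-0.0712  0.0002  0.1902] len 203 spin -0.0 F [0.9 1.1 2.1] open 11.4 gf 0.0 tilt [ 0.002  0.001 -1.   ]
corners [[212, 185], [249, 202], [210, 253], [172, 233]]
[[210.5, 183.7], [249.2, 199.5], [205.9, 258.1], [167.4, 237.7]]
```

View pics/g.png

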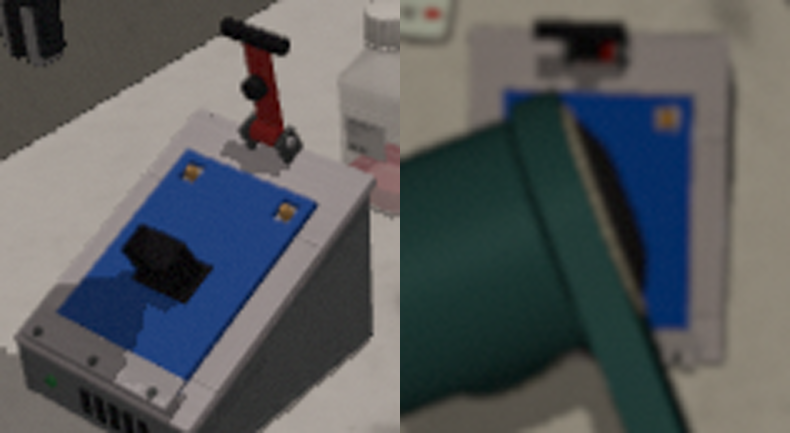

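The cover is flush, with both pins in their slots (scene ≈ (212,192) and (241,203)) and the low edge under the lip. Now the clamp: I'll find the lever angle from the bar.

```bash
cat > clamp.py <<'E'
from h import *
yw=np.radians(-2.76);S=np.array([513.8,180.1,96]);H=np.array([np.cos(yw),np.sin(yw),0]);A=np.radians(25)
def bar(al):
    x,z=115-80*np.cos(al)+4*np.sin(al),17+80*np.sin(al)+4*np.cos(al)
    return S+x*(np.cos(A)*H+[0,0,np.sin(A)])+z*(-np.sin(A)*H+[0,0,np.cos(A)])
E
python3 - <<'E'
from clamp import *
a=cams.camera("scene");t=cams.camera("top")
m=(a.max(2)<45).astype(np.uint8)[140:165,215:248]
n,l,st,ce=cv2.connectedComponentsWithStats(m);print([(st[i,4],(ce[i]+[215,140]).round(1).tolist()) for i in range(1,n) if st[i,4]>15])
mt=(t.max(2)<45).astype(np.uint8)[190:210,215:250];print("top",cen(mt,(0,0,35,20))[0]+[215,190])
for al in(1.6,1.7,1.75,1.8,1.85,1.9,1.95): print(al,bar(al).round(1),proj("scene",bar(al)).round(1),proj("top",bar(al)).round(1))
print("pink",tri((272,147),(226,136)))
E
python3 go.py 615 175 310 87.2
```

```text
[(np.int32(106), [230.4, 150.5])]
top [232.28695652 198.8173913 ]
1.6 [582.8 176.8 235.1] [224.6 155.6] [230.8 204.9]
1.7 [590.4 176.4 237.5] [226.8 153.4] [230.8 201.8]
1.75 [594.3 176.2 238.4] [227.9 152.4] [230.9 200.3]
1.8 [598.2 176.  239.1] [229.  151.5] [230.9 198.8]
1.85 [602.2 175.8 239.6] [230.2 150.7] [231.  197.2]
1.9 [606.2 175.6 240. ] [231.3 149.9] [231.1 195.7]
1.95 [610.2 175.5 240.1] [232.5 149.2] [231.2 194.2]
pink (array([804.69826461, 201.27362993, 160.22129887]), np.float64(3.728634811249813))
t10.85 pos [420.6 184.3 306.9] yaw 87.2 shift m [-1.946e-01  1.000e-04 -3.000e-03] len 195 spin 0.0 F [ 0.8 -0.9 -1.2] open 0.2 gf 0.0 tilt [ 0.  0. -1.]
```

play_rows([
  [-0.04,0,0],
  [-0.08,0,0],
  [-0.12,0,0],
  [-0.16,0,0],
  [-0.2,0,0],
], grip=[0,0,0,0,0], spin=[0,0,0,0,0])

```text
t: 11.27
tcp_pos: [623.2, 173.8, 304.6]
eef_rot: [0.025, 1.0, -0.0, -0.001]
contact_force: [-0.8, 0.6, 0.8]
opening: -0.1
grasp_force: 0.0
```

play_rows([
  [-0.01,0,0],
  [-0.01,0,0],
  [-0.01,0,0.025],
  [-0.01,0,0.05],
  [-0.01,0,0.062],
], grip=[0,0,0,0,0], spin=[0,0,0,0,0])

```text
t: 11.68
tcp_pos: [629.5, 173.7, 241.2]
eef_rot: [0.024, 1.0, -0.001, -0.002]
contact_force: [-0.2, -0.6, -1.0]
opening: -0.3
grasp_force: 0.0
```

```bash
python3 go.py 628 174.5 242 87.2
```

```text
t11.68 pos [629.5 173.7 241.2] yaw 87.2 shift m [ 0.0015  0.0007 -0.0008] len 2 spin 0.0 F [-0.2 -0.6 -1. ] open -0.3 gf 0.0 tilt [-0.004 -0.001 -1.   ]
```

play_rows([
  [0.01,0,0],
  [0.018,0,0],
  [0.026,0,0],
  [0.034,0,0],
  [0.042,0,0],
], grip=[0,0,0,0,0], spin=[0,0,0,0,0])

```text
t: 12.1
tcp_pos: [588.1, 176.1, 247.1]
eef_rot: [0.024, 1.0, 0.0, 0.001]
contact_force: [4.0, -0.7, 0.3]
opening: 0.1
grasp_force: 1.2
```

```bash
cat > ang.py <<'E'
from clamp import *
a=cams.camera("scene").astype(int); m=((a[:,:,0]>80)&(a[:,:,0]>2*a[:,:,1])&(a[:,:,0]>2*a[:,:,2])).astype(np.uint8)
print("red",cen(m,(200,140,260,205)))
for al in np.arange(0,1.9,.2): print("%.1f"%al,bar(al).round(0),proj("scene",bar(al)).round(0),end="; ")
E
python3 go.py 580 174.5 242 87.2; python3 ang.py
```

```text
t12.10 pos [588.1 176.1 247.1] yaw 87.2 shift m [ 0.008 -0.002  0.005] len 10 spin 0.0 F [ 4.  -0.7  0.3] open 0.1 gf 1.2 tilt [ 0.003  0.001 -1.   ]
red (array([234.18181818, 179.27272727]), 22.0)
0.0 [537. 179. 130.] [215. 204.]; 0.2 [532. 179. 145.] [213. 199.]; 0.4 [531. 179. 161.] [212. 193.]; 0.6 [533. 179. 177.] [212. 187.]; 0.8 [537. 179. 192.] [212. 180.]; 1.0 [545. 179. 206.] [214. 173.]; 1.2 [556. 178. 218.] [217. 167.]; 1.4 [568. 177. 228.] [221. 161.]; 1.6 [583. 177. 235.] [225. 156.]; 1.8 [598. 176. 239.] [229. 152.];
```

play_rows([
  [0.008,-0.001,0.002],
  [0.016,-0.001,0.005],
  [0.025,-0.001,0.007],
  [0.033,0,0.012],
  [0.04,0,0.022],
], grip=[0,0,0,0,0], spin=[0,0,0,0,0])

```text
t: 12.57
tcp_pos: [547.7, 178.1, 224.3]
eef_rot: [0.024, 1.0, 0.0, 0.0]
contact_force: [-6.5, 0.3, 8.4]
opening: 0.1
grasp_force: 4.5
```

```bash
python3 go.py 536 178 195 87.2; python3 ang.py|head -1
```

```text
t12.57 pos [547.7 178.1 224.3] yaw 87.2 shift m [ 0.0117 -0.0007  0.0293] len 32 spin 0.0 F [-6.5  0.3  8.4] open 0.1 gf 4.5 tilt [ 0.  0. -1.]
red (array([234.        , 178.66666667]), 12.0)
```

play_rows([
  [0.004,0,0.008],
  [0.008,0,0.015],
  [0.01,0,0.022],
  [0.012,0,0.029],
  [0.013,0,0.037],
], grip=[0,0,0,0,0], spin=[0,0,0,0,0])

```text
t: 13.03
tcp_pos: [535.3, 178.6, 185.7]
eef_rot: [0.024, 1.0, 0.0, -0.0]
contact_force: [-2.8, -0.0, 4.1]
opening: 0.1
grasp_force: 1.6
```

play_rows([
  [0.001,0,0.008],
  [0.001,0,0.016],
  [0.001,0,0.024],
  [0,0,0.031],
  [-0.001,0,0.035],
], grip=[0,0,0,0,0], spin=[0,0,0,0,0])

```text
t: 13.45
tcp_pos: [537.1, 178.4, 150.2]
eef_rot: [0.024, 1.0, -0.0, -0.0]
contact_force: [1.3, 0.3, 4.1]
opening: -0.3
grasp_force: 1.4
```

```bash
python3 go.py 537 178 148 87.2
```

```text
t13.45 pos [537.1 178.4 150.2] yaw 87.2 shift m [ 0.     -0.0004  0.0022] len 2 spin -0.0 F [1.3 0.3 4.1] open -0.3 gf 1.4 tilt [-0. -0. -1.]
```

Close to contact. I'll press gently, watching the force.

play_rows([
  [0,0,0.001],
  [0,0,0.002],
  [0,0,0.003],
  [0,0,0.004],
  [0,0,0.004],
], grip=[0,0,0,0,0], spin=[0,0,0,0,0])

```text
t: 13.87
tcp_pos: [537.3, 178.5, 149.1]
eef_rot: [0.024, 1.0, 0.0, 0.001]
contact_force: [-3.8, -2.4, 13.6]
opening: 0.0
grasp_force: 7.6
```

play_rows([
  [0,0,0.001],
  [0,0,0.001],
  [0,0,0.001],
  [0,0,0.001],
  [0,0,0.001],
], grip=[0,0,0,0,0], spin=[0,0,0,0,0])

```text
t: 14.28
tcp_pos: [537.4, 178.5, 148.9]
eef_rot: [0.024, 1.0, 0.0, 0.001]
contact_force: [-8.0, -3.0, 22.0]
opening: 0.3
grasp_force: 11.6
```

play_rows([
  [0,0,0],
  [0,0,-0.003],
  [0,0,-0.02],
  [0.01,0,-0.055],
  [0.03,0,-0.09],
], grip=[0,0,0,0,0], spin=[0,0,0,0,0])

```text
t: 14.7
tcp_pos: [506.8, 179.6, 236.0]
eef_rot: [0.025, 1.0, -0.001, -0.002]
contact_force: [1.2, -0.6, 0.1]
opening: -0.1
grasp_force: 0.0
```

play_rows([
  [0.04,0,-0.03],
  [0.075,0,-0.05],
  [0.1,0,-0.07],
  [0.1,0,-0.07],
  [0.1,0,-0.07],
], grip=[0,0,0,0,0], spin=[0,0,0,0,0])

```text
t: 15.12
tcp_pos: [406.4, 185.0, 308.2]
eef_rot: [0.024, 1.0, 0.001, 0.002]
contact_force: [0.4, -0.3, -0.3]
opening: -0.0
grasp_force: 0.0
```

```bash
python3 go.py 537 178 148 87.2; python3 - <<'E'
from h import *
a=cams.camera("scene")[:,:,::-1]
cv2.imwrite("pics/k.png",cv2.resize(a[130:280,150:340],(760,600),interpolation=2))
E
```

```text
t15.12 pos [406.4 185.  308.2] yaw 87.3 shift m [-0.1302 -0.001   0.1607] len 207 spin 0.1 F [ 0.4 -0.3 -0.3] open -0.0 gf 0.0 tilt [ 0.004  0.001 -1.   ]
```

View pics/k.png

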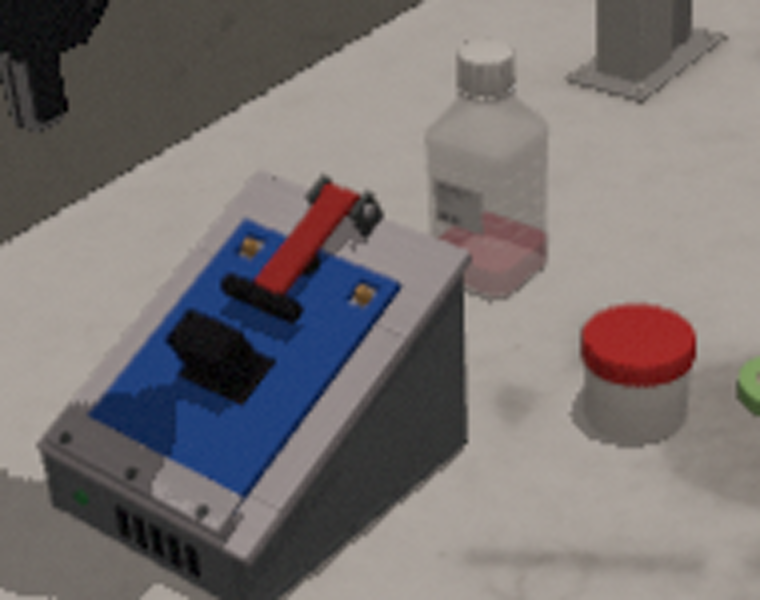

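The lever is down, its bar at scene ≈ (215,204) as predicted for angle 0. The cover is flush, the jar is undisturbed and the arm is clear. Handing in.

```bash
python3 -c "
from workcell import ticket
print(ticket.sign_off())"
```

```text
the job is handed in; nothing more can be done
None
```

The job is handed in at about 15 s of the 64 s: the cover looks flush under the lip and over both pins, the clamp was pressed to 22 N and stayed down, and the jar, bottle and timer were never touched; sign-off returned no verdict.

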